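# Unstack the jars onto their coasters

## Task

Two little stacks stand on the worktop: a spice jar on a honey jar, and a tealight on a tin. Take them apart and stand each of the four upright on its own wooden coaster, widest thing on the widest coaster and so on down to the tealight on the smallest, well centred so that no edge hangs over. Keep them upright all the way, and leave the mug and the pepper mill where they are.

Things in the scene. Friction and masses are not known exactly. Their poses are not given: they have to be found in the camera images.
- honey_jar: clear glass jar of honey with a dark lid, round, 65 mm in diameter, 86 mm tall, about 0.2 to 0.5 kg; rigid, the lid does not come off. Stands on the worktop at the start with the spice jar stacked on its lid. Origin: centre of its underside; z up along its axis.
- small_tin: small food tin, round, 57 mm in diameter, 72 mm tall. Stands on the worktop at the start with the tealight stacked on its lid. Origin: centre of its underside; z up along its axis.
- spice_jar: slim glass spice jar with a black cap, round, 45 mm in diameter, 105 mm tall; rigid. Stands on the honey jar's lid at the start (its underside 86 mm above the worktop). Origin: centre of its underside; z up along its axis.
- tealight: small candle in a metal cup, round, 38 mm in diameter and only 15 mm tall. Stands on the tin's lid at the start (its underside 72 mm above the worktop). Origin: centre of its underside; z up along its axis.
- coaster_xl: the largest of the four round wooden coasters: a flat disc, cork-topped with a narrow dark wooden edge, 96 mm in diameter, 8 mm thick, fixed to the worktop (it does not slide). Origin: centre of its underside, on the worktop; z up; its top is 8 mm above the origin. It is for the honey jar.
- coaster_l: the second largest of the four round wooden coasters: a flat disc, cork-topped with a narrow dark wooden edge, 82 mm in diameter, 8 mm thick, fixed to the worktop (it does not slide). Origin: centre of its underside, on the worktop; z up; its top is 8 mm above the origin. It is for the tin.
- coaster_m: the second smallest of the four round wooden coasters: a flat disc, cork-topped with a narrow dark wooden edge, 68 mm in diameter, 8 mm thick, fixed to the worktop (it does not slide). Origin: centre of its underside, on the worktop; z up; its top is 8 mm above the origin. It is for the spice jar.
- coaster_s: the smallest of the four round wooden coasters: a flat disc, cork-topped with a narrow dark wooden edge, 54 mm in diameter, 8 mm thick, fixed to the worktop (it does not slide). Origin: centre of its underside, on the worktop; z up; its top is 8 mm above the origin. It is for the tealight.
- mug: bystander: loose two-tone mug, 80 mm wide, 114 mm long with its handle, 94 mm tall, standing at the left (+y) of the work. Origin: on the worktop, midway along its length with the handle. Leave it alone.
- pepper_mill: bystander: loose wooden pepper mill, 58 mm in diameter, 170 mm tall, standing at the right (-y) of the work. Origin: centre of its underside. Leave it alone.
Things that resemble listed ones, but are neither listed nor needed, are in the scene too. Leave any blue, pink or purple look-alike of the honey_jar alone.

How it is judged:
At the end, for the whole second after the job is handed in: Each thing stands upright (within 0.08 rad), released and at rest on its own coaster, its underside 5 to 11 mm above the worktop, centred within 14 mm (honey jar, largest coaster), 12 mm (tin, second largest), 12 mm (spice jar, second smallest), 9 mm (tealight, smallest) (horizontal distance between honey_jar and coaster_xl below 0.014 m and z of honey_jar in the frame of coaster_xl between 0.005 and 0.011 m and angle between each of honey_jar, small_tin, spice_jar, tealight's own z axis and vertical below 0.08 rad and linear speed of each of honey_jar, small_tin, spice_jar, tealight below 0.02 m/s and angular speed of each of honey_jar, small_tin, spice_jar, tealight below 0.2 rad/s and horizontal distance between small_tin and coaster_l below 0.012 m and z of small_tin in the frame of coaster_l between 0.005 and 0.011 m and horizontal distance between spice_jar and coaster_m below 0.012 m and z of spice_jar in the frame of coaster_m between 0.005 and 0.011 m and horizontal distance between tealight and coaster_s below 0.009 m and z of tealight in the frame of coaster_s between 0.005 and 0.011 m); the robot touches nothing.
It fails at once if one of the four things is tipped (more than 35 degrees) (angle between any of honey_jar, small_tin, spice_jar, tealight's own z axis and vertical above 0.61 rad).
It fails at once if the mug or the pepper mill is moved more than 20 mm (distance of any of mug, pepper_mill from where it was at the start of the episode above 0.02 m).
It also fails if it takes over 117 s, if anything falls off the work surface, if the arm or the gripper's body presses on something with over 40 N, if the wrist force passes 120 N, or if a joint passes its speed limit or range.

## Robot

A 6-joint arm with a two-finger parallel gripper is mounted at the origin on the work surface; the furniture and walls round the work are solid. World frame = base frame: x ahead of the robot, y to its left, z up, the work surface at z = 0. Lengths are in m, angles in rad, forces in N, time in s.
With the tool pointing down it reaches from about 0.25 to 0.725 m from the base axis. Payload 9.7 kg.
Tool frame: the origin (TCP) lies midway between the tips of the shut fingers; the grasp point (between the pads) lies 19 mm behind it; z points along the fingers, y is the line along which they close (so a half turn about z gives the same grasp; the last joint's range is limited). The gripper opens to 85 mm and grips with 20 to 120 N. Pads are 22 mm wide; open, the fingers measure 114 mm over their backs; the gripper's body (76 mm by 85 mm) begins 54 mm behind the grasp point. The pads swing forward as they close: fully open they stand 13 mm farther back than shut.
Start: joints at [-1.239, 0.087, 0.176, 1.66, 0, 1.571], TCP at [0.179, -0.52, 0.193] pointing down, gripper open.
Joint ranges: [-3.13, 3.13], [-0.85, 1.81], [-1.15, 1.24], [-2.2, 2.28], [-1.44, 1.52], [-3.14, 3.14]. Speed limits (rad/s): [2.22, 2.22, 2.57, 3.14, 3.14, 3.14].

## Interface

Orientations are given as a rotation vector (axis times angle).
In Python, from rig import read_state, read_camera, finish_job gives the robot as it stands. The module is installed in compiled form; this text tells all that it offers.
- The arm moves only by the tool play_rows, never from a script. Its argument "moves" is a list of rows, each an object of numbers: "dx", "dy", "dz": the shift along the tool's x, y, z in units of 1000 mm (1.0 is 1000 mm); "spin": the turn about the tool's z in units of pi rad (1.0 is pi rad). A call has 1 to 12 rows; each row is the pose to reach, as a shift and turn from the pose commanded when the call began, along the tool's axes at that moment, turning the shorter way round; what a row does not reach only later rows make up. A row lasts 1/10 s, in which the tool goes at most 50 mm and 8.59 degrees, less where a joint would pass 70% of its speed; a pose out of reach is approached as far as the arm can. A call with a number of a shift or a turn outside -1 to 1 is refused whole. A call with a gripper value outside its range is refused whole. "hand" is the closure, from 0 (fully open) to 1 (shut), set as the call begins (left out, the last holds). The fingers move at their own pace and stop on an object; "squeeze" is the grip in N (left out, the last holds). Time passes only in rows, so rows that repeat a pose let the fingers close. It gives the time, the measured TCP pose, the force, the opening and the grip force at its end, in the units of the state.
- read_state(): the state, without advancing time (a new reading comes with each control period).
- read_camera(name): name is "scene" or "top"; returns a dict with "pixels" (400x640x3 uint8, red, green, blue), "vfov" (degrees; the focal length in pixels is half the picture's height over the tangent of half this angle, whatever the lens; pixels are square), "cx", "cy" (the principal point, pixels), "xyz" and "attitude" of the camera in the world. Camera axes: x right, y up, looking along -z (the intrinsics and any distortion apply to the point x, -y, -z); pixel columns grow to the right and rows downward; lengths in m; the calibration is good to about 2 mm. A picture is of the moment at which its call begins. There is no depth.
- finish_job(): hands the job in; it is judged then, once.
The state is a dict: "clock": time; "joint_positions": joint angles; "joint_velocities": joint speeds; "joint_efforts": joint torques, N m; "tcp_pos": TCP position; "tcp_rot": TCP orientation; "wrist_force": force on the tool from outside, world axes, zero at the start; "wrist_torque": the same for the moment, N m; "width": opening from 0.0 (shut) to 1.0 (fully open); "grasp_force": force on a finger pad.
Only numpy, scipy, OpenCV 4.12 (cv2) and the standard library are available. Lean on these libraries where they do the work, as an engineer would, in place of code of your own. Each camera call takes 0.05 s, during which the arm holds its last target. There are 200 camera calls.

## Working session

There is one attempt and no reset: what is moved stays moved. The work goes in short steps, Python scripts to look and compute and a tool call to move; the robot and the scene stay as the last step left them, time stands still between calls to the robot, and variables do not carry over. Pictures are saved under pics/ and viewed, at most 14 in all, crops included, and the job is handed in when it is done.

Besides the shell and the picture viewer there is one more tool, called as name(argument=value, ...), one argument or row to a line, values as JSON. play_rows: Moves the arm, as the interface text tells. Shifts and turns lie within -1 to 1; 1 stands for 1000 mm of shift or pi rad of turn. Its arguments: {"type":"object","properties":{"moves":{"type":"array"},"hand":{"type":"number"},"squeeze":{"type":"number"}},"required":["moves"]}

```bash
mkdir -p pics; python3 - <<'E'
from rig import *
import cv2
for n in("scene","top"):
    c=read_camera(n); print(n,{k:v for k,v in c.items() if k!="pixels"})
    cv2.imwrite(f"pics/{n}0.png",c["pixels"][...,::-1])
s=read_state();print(s)
E
```

```text
scene {'vfov': 42.14434402050777, 'cx': 314.7216706534271, 'cy': 198.84355018901636, 'xyz': array([-0.52395683, -0.67707996,  1.11321209]), 'attitude': array([ 0.81461861, -0.43451081, -0.94576205])}
top {'vfov': 48.33823538362387, 'cx': 325.272124288371, 'cy': 202.80691243831257, 'xyz': array([ 0.35815805, -0.01352957,  1.3078443 ]), 'attitude': array([ 0.10984829, -0.10396255, -1.58759104])}
{'clock': 0.1, 'joint_positions': array([-1.23899759e+00,  8.74186173e-02,  1.75221899e-01,  1.65978862e+00,
       -1.51113255e-05,  1.57082344e+00]), 'joint_velocities': array([ 1.70193893e-04,  9.76213848e-05,  2.27431573e-03,  1.32541293e-03,
       -1.31373297e-03,  1.66539760e-03]), 'joint_efforts': array([ 3.68135370e-04, -5.21558583e+01,  4.65654910e+01,  1.59883074e-02,
        2.50467627e-05,  5.56108546e-06]), 'tcp_pos': array([ 0.17907558, -0.51977389,  0.19195092]), 'tcp_rot': array([-3.09731221e+00, -5.18565559e-01,  3.31742486e-04]), 'wrist_force': array([-1.1555149 , -0.25422009,  0.18715108]), 'wrist_torque': array([-0.01766922, -0.02259546, -0.04590399]), 'grasp_force': 0.0, 'width': 1.00119331361826}
```

View pics/top0.png

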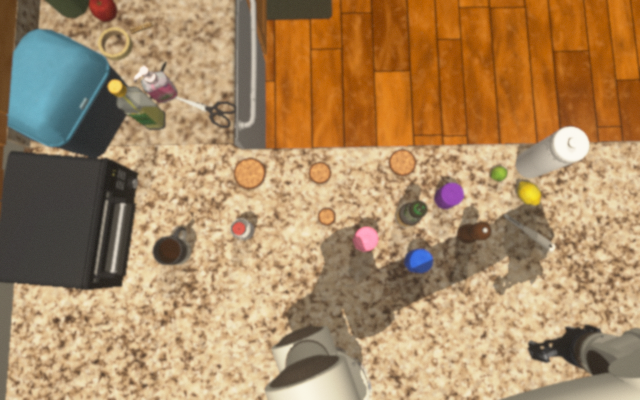

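View pics/scene0.png

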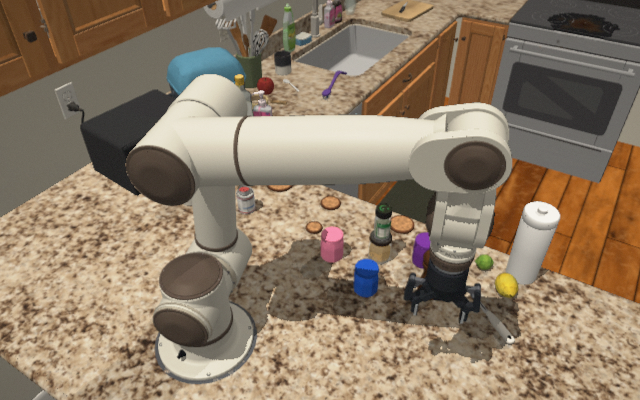

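The top view shows coasters XL (250,173), L (402,162), M (319,173) and S (327,216). The tin with the red tealight is at (241,229), and the honey and spice stack at (412,211). The honey jar could be confused with the pink (366,238), blue (419,261) or purple (449,195) look-alikes, and the mill is at (475,232). The scene view shows the spice jar at (383,220) on the amber honey jar (380,247), which is the one I want. I'll check this in close crops.

```bash
cat > h.py <<'E'
import numpy as np, cv2
from scipy.spatial.transform import Rotation as R
CAM={"scene":(42.14434402050777,314.7216706534271,198.84355018901636,[-0.52395683,-0.67707996,1.11321209],[0.81461861,-0.43451081,-0.94576205]),
"top":(48.33823538362387,325.272124288371,202.80691243831257,[0.35815805,-0.01352957,1.3078443],[0.10984829,-0.10396255,-1.58759104])}
def ray(n,u,v):
    f,cx,cy,p,a=CAM[n]; F=200/np.tan(np.radians(f)/2)
    return np.array(p),R.from_rotvec(a).apply([(u-cx)/F,-(v-cy)/F,-1])
def at(n,u,v,z):
    p,d=ray(n,u,v); return (p+d*(z-p[2])/d[2]).round(4)
def tri(a,b):
    p,d=ray("top",*a);q,e=ray("scene",*b)
    s,t=np.linalg.lstsq(np.c_[d,-e],q-p,rcond=None)[0]
    A,B=p+s*d,q+t*e
    return ((A+B)/2).round(4),np.linalg.norm(A-B).round(4)
def proj(n,X):
    f,cx,cy,p,a=CAM[n]; F=200/np.tan(np.radians(f)/2)
    c=R.from_rotvec(a).inv().apply(np.atleast_2d(X)-p)
    return np.c_[cx-F*c[:,0]/c[:,2],cy+F*c[:,1]/c[:,2]]
E
python3 - <<'E'
from h import *
t=cv2.imread("pics/top0.png");s=cv2.imread("pics/scene0.png")
cv2.imwrite("pics/t1.png",cv2.resize(t[140:280,220:500],None,fx=2.85,fy=2.85,interpolation=2))
cv2.imwrite("pics/s1.png",cv2.resize(s[170:310,220:420],None,fx=4,fy=4,interpolation=2))
for n,u,v in(("XL",250,173),("L",402,162),("M",319,173),("S",327,216)):
    print(n,at("top",u,v,.008),proj("scene",at("top",u,v,.008)))
print(proj("top",[.179,-.52,.192]),proj("scene",[.179,-.52,.192]))
E
```

```text
XL [0.6296 0.2117 0.008 ] [[279.89227381 181.96414322]]
L [ 0.6539 -0.2412  0.008 ] [[400.9373401  222.80636098]]
M [0.6255 0.0066 0.008 ] [[329.39682672 201.89610701]]
S [ 0.4966 -0.0147  0.008 ] [[314.20987698 226.32244685]]
[[537.94413538 334.23348231]] [[434.02211518 331.11635324]]
```

View pics/t1.png

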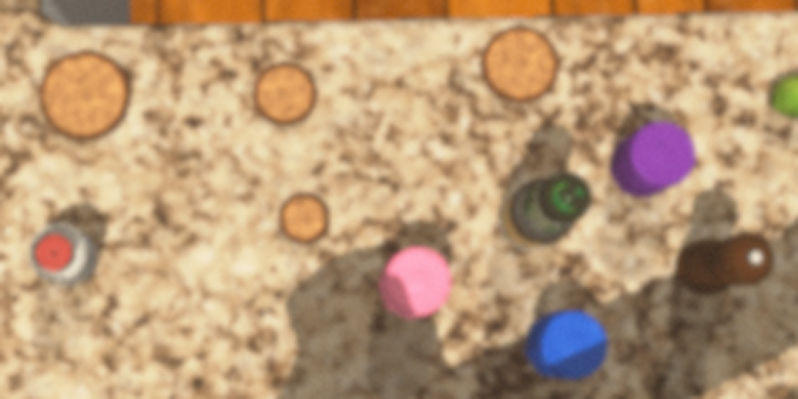

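View pics/s1.png

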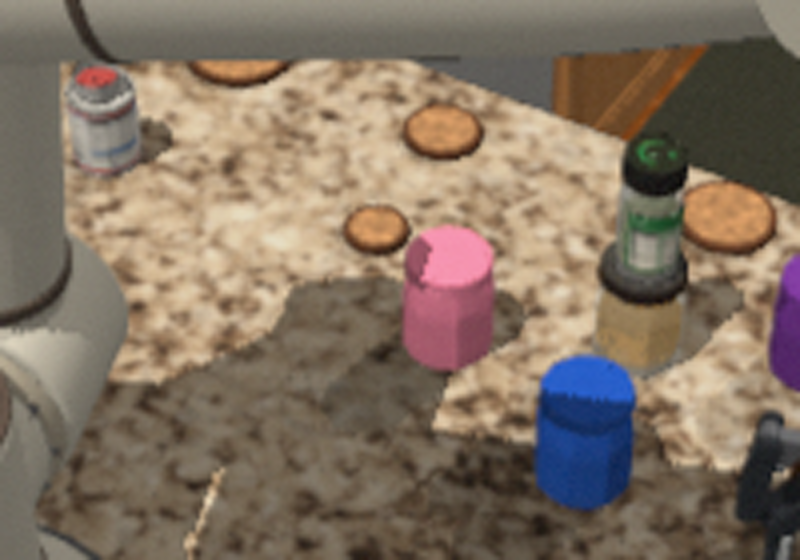

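The crops confirm the choices. The amber honey jar with the green-capped spice jar is at scene (383,230), with its cap at top-view (419,209). The tealight is at top (238.6,228.4) and scene (244,189). Each coaster projects to within about 1 px of where the scene view shows it.

```bash
python3 - <<'E'
from h import *
c=lambda u,v:(220+u/2.85,140+v/2.85)
d=lambda u,v:(220+u/4,170+v/4)
for n,a,b,z in(("tea top",(53,252),(97,76),.087),("spice top",(568,196),(657,151),.191),("honey lid",(543,210),(643,268),.086),("M",(285.5,94),(442,131),.008),("S",(304,218),(377,228),.008),("L",(520.5,65),(727,216),.008),
 ("mill top",(752,258),None,.17),("pink",(416,283),(449,256),.086),("blue",(567,345),(587,385),.086),("purple",(655,158),None,.086)):
    print(n,tri(c(*a),d(*b)) if b else '',at("top",*c(*a),z),at("scene",*d(*b),z) if b else '')
print("XL",at("top",*c(85,95),.008))
print("mug",at("top",171,250,.09))
E
```

```text
tea top (array([0.4597, 0.2284, 0.084 ]), np.float64(0.0023)) [0.4587 0.2288 0.087 ] [0.4573 0.2248 0.087 ]
spice top (array([ 0.4911, -0.248 ,  0.1911]), np.float64(0.0009)) [ 0.4909 -0.2476  0.191 ] [ 0.4916 -0.2482  0.191 ]
honey lid (array([ 0.4909, -0.246 ,  0.0802]), np.float64(0.0002)) [ 0.4902 -0.2448  0.086 ] [ 0.4853 -0.2485  0.086 ]
M (array([0.6262, 0.0029, 0.0054]), np.float64(0.0004)) [0.6255 0.0031 0.008 ] [0.6236 0.0012 0.008 ]
S (array([ 0.496 , -0.0143,  0.0053]), np.float64(0.0015)) [ 0.4952 -0.0137  0.008 ] [ 0.494  -0.0165  0.008 ]
L (array([ 0.6525, -0.2441,  0.0051]), np.float64(0.0015)) [ 0.6514 -0.243   0.008 ] [ 0.6501 -0.2458  0.008 ]
mill top  [ 0.4343 -0.4138  0.17  ] 
pink (array([ 0.4234, -0.1216,  0.0851]), np.float64(0.0039)) [ 0.4222 -0.1199  0.086 ] [ 0.4238 -0.1235  0.086 ]
blue (array([ 0.3622, -0.2648,  0.0845]), np.float64(0.0062)) [ 0.3605 -0.2619  0.086 ] [ 0.3631 -0.2677  0.086 ]
purple  [ 0.5389 -0.3558  0.086 ] 
XL [0.6286 0.2122 0.008 ]
mug [0.4032 0.412  0.09  ]
```

Every measured point fits its expected height, size and reach. The first move lifts, goes above the spice jar and squares the tool with the world axes.

play_rows(
  moves=[
    {"dz": -0.05},
    {"dz": -0.1},
    {"dz": -0.15},
    {"dz": -0.15, "dx": 0.384, "dy": -0.156, "spin": 0.1056},
    {"dz": -0.15, "dx": 0.384, "dy": -0.156, "spin": 0.1056},
    {"dz": -0.15, "dx": 0.384, "dy": -0.156, "spin": 0.1056},
    {"dz": -0.15, "dx": 0.384, "dy": -0.156, "spin": 0.1056},
    {"dz": -0.15, "dx": 0.384, "dy": -0.156, "spin": 0.1056},
    {"dz": -0.15, "dx": 0.384, "dy": -0.156, "spin": 0.1056},
    {"dz": -0.15, "dx": 0.384, "dy": -0.156, "spin": 0.1056},
    {"dz": -0.15, "dx": 0.384, "dy": -0.156, "spin": 0.1056},
    {"dz": -0.15, "dx": 0.384, "dy": -0.156, "spin": 0.1056},
  ],
  hand=0,
  squeeze=30,
)

```text
invalid input at $.moves[0]: expected keys dx, dy, dz, spin
```

play_rows(
  moves=[
    {},
    {},
  ],
)

```text
invalid input at $.moves[0]: expected keys dx, dy, dz, spin
```

play_rows(
  moves=[
    {"dx": 0, "dy": 0, "dz": -0.05, "spin": 0},
    {"dx": 0, "dy": 0, "dz": -0.1, "spin": 0},
    {"dx": 0, "dy": 0, "dz": -0.15, "spin": 0},
    {"dx": 0.384, "dy": -0.156, "dz": -0.15, "spin": 0.1056},
    {"dx": 0.384, "dy": -0.156, "dz": -0.15, "spin": 0.1056},
    {"dx": 0.384, "dy": -0.156, "dz": -0.15, "spin": 0.1056},
    {"dx": 0.384, "dy": -0.156, "dz": -0.15, "spin": 0.1056},
    {"dx": 0.384, "dy": -0.156, "dz": -0.15, "spin": 0.1056},
    {"dx": 0.384, "dy": -0.156, "dz": -0.15, "spin": 0.1056},
    {"dx": 0.384, "dy": -0.156, "dz": -0.15, "spin": 0.1056},
    {"dx": 0.384, "dy": -0.156, "dz": -0.15, "spin": 0.1056},
    {"dx": 0.384, "dy": -0.156, "dz": -0.15, "spin": 0.1056},
  ],
  hand=0,
  squeeze=30,
)

```text
clock: 1.3
tcp_pos: [0.4938, -0.2446, 0.3416]
tcp_rot: [-3.14, -0.005, 0.001]
wrist_force: [0.3, 0.2, 0.2]
width: 1.001
grasp_force: 0.0
```

play_rows(
  moves=[
    {"dx": 0, "dy": 0, "dz": 0, "spin": 0},
    {"dx": 0, "dy": 0, "dz": 0, "spin": 0},
    {"dx": 0, "dy": 0, "dz": 0.05, "spin": 0},
  ],
)

```text
clock: 1.6
tcp_pos: [0.4931, -0.2493, 0.299]
tcp_rot: [3.136, -0.001, 0.017]
wrist_force: [1.4, -0.4, 0.9]
width: 1.002
grasp_force: 0.0
```

play_rows(
  moves=[
    {"dx": -0.001, "dy": 0, "dz": 0.03, "spin": 0},
    {"dx": -0.001, "dy": 0, "dz": 0.06, "spin": 0},
    {"dx": -0.001, "dy": 0, "dz": 0.09, "spin": 0},
    {"dx": -0.001, "dy": 0, "dz": 0.12, "spin": 0},
    {"dx": -0.001, "dy": 0, "dz": 0.14, "spin": 0},
    {"dx": -0.001, "dy": 0, "dz": 0.16, "spin": 0},
    {"dx": -0.001, "dy": 0, "dz": 0.16, "spin": 0},
    {"dx": -0.001, "dy": 0, "dz": 0.16, "spin": 0},
  ],
)

```text
clock: 2.4
tcp_pos: [0.4896, -0.2482, 0.1333]
tcp_rot: [3.141, -0.002, 0.0]
wrist_force: [0.2, -0.7, 0.8]
width: 1.002
grasp_force: 0.0
```

play_rows(
  moves=[
    {"dx": 0, "dy": 0, "dz": 0, "spin": 0},
    {"dx": 0, "dy": 0, "dz": 0, "spin": 0},
    {"dx": 0, "dy": 0, "dz": 0, "spin": 0},
    {"dx": 0, "dy": 0, "dz": 0, "spin": 0},
    {"dx": 0, "dy": 0, "dz": 0, "spin": 0},
    {"dx": 0, "dy": 0, "dz": 0, "spin": 0},
    {"dx": 0, "dy": 0, "dz": 0, "spin": 0},
    {"dx": 0, "dy": 0, "dz": 0, "spin": 0},
    {"dx": 0, "dy": 0, "dz": 0, "spin": 0},
    {"dx": 0, "dy": 0, "dz": 0, "spin": 0},
  ],
  hand=1,
  squeeze=30,
)

```text
clock: 3.4
tcp_pos: [0.4909, -0.2476, 0.1336]
tcp_rot: [3.141, 0.0, 0.002]
wrist_force: [-0.7, -0.2, 5.7]
width: 0.508
grasp_force: 30.3
```

play_rows(
  moves=[
    {"dx": 0, "dy": 0, "dz": -0.01, "spin": 0},
    {"dx": 0, "dy": 0, "dz": -0.03, "spin": 0},
    {"dx": 0, "dy": 0, "dz": -0.05, "spin": 0},
    {"dx": 0.01, "dy": -0.02, "dz": -0.05, "spin": 0},
    {"dx": 0.03, "dy": -0.055, "dz": -0.05, "spin": 0},
    {"dx": 0.05, "dy": -0.09, "dz": -0.05, "spin": 0},
    {"dx": 0.07, "dy": -0.13, "dz": -0.05, "spin": 0},
    {"dx": 0.09, "dy": -0.17, "dz": -0.05, "spin": 0},
    {"dx": 0.11, "dy": -0.205, "dz": -0.05, "spin": 0},
    {"dx": 0.125, "dy": -0.235, "dz": -0.05, "spin": 0},
    {"dx": 0.134, "dy": -0.25, "dz": -0.05, "spin": 0},
    {"dx": 0.134, "dy": -0.25, "dz": -0.05, "spin": 0},
  ],
)

```text
clock: 4.6
tcp_pos: [0.625, 0.0029, 0.1821]
tcp_rot: [-3.14, -0.009, 0.001]
wrist_force: [0.6, 0.1, -0.9]
width: 0.516
grasp_force: 30.8
```

play_rows(
  moves=[
    {"dx": 0, "dy": 0, "dz": 0, "spin": 0},
    {"dx": 0, "dy": 0, "dz": 0, "spin": 0},
    {"dx": 0, "dy": 0, "dz": 0, "spin": 0},
  ],
)

```text
clock: 4.9
tcp_pos: [0.6241, 0.0001, 0.183]
tcp_rot: [-3.141, -0.001, -0.0]
wrist_force: [-0.1, 0.1, -1.0]
width: 0.516
grasp_force: 30.8
```

```bash
python3 - <<'E'
from rig import *
from h import *
ims=[read_camera(n)["pixels"][...,::-1] for n in("top","scene")]
a=cv2.resize(ims[0][100:260,220:440],(800,582),interpolation=2)[:290]
t=cv2.resize(ims[0][120:250,230:440],None,fx=1.9,fy=1.9,interpolation=2);s=cv2.resize(ims[1][130:260,250:460],None,fx=1.9,fy=1.9,interpolation=2)
cv2.imwrite("pics/c2.png",np.hstack([t,s]))
E
```

```text
(no output)
```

View pics/c2.png

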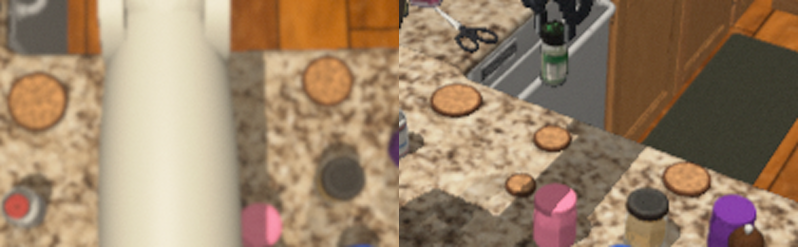

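The held spice jar hangs upright above coaster M, seen in the right half at about (553,60), and the honey lid is clear. Lowering it now.

play_rows(
  moves=[
    {"dx": 0.001, "dy": -0.002, "dz": 0.03, "spin": 0},
    {"dx": 0.001, "dy": -0.002, "dz": 0.06, "spin": 0},
    {"dx": 0.001, "dy": -0.002, "dz": 0.09, "spin": 0},
    {"dx": 0.001, "dy": -0.002, "dz": 0.11, "spin": 0},
    {"dx": 0.001, "dy": -0.002, "dz": 0.12, "spin": 0},
    {"dx": 0.001, "dy": -0.002, "dz": 0.125, "spin": 0},
    {"dx": 0.001, "dy": -0.002, "dz": 0.127, "spin": 0},
    {"dx": 0.001, "dy": -0.002, "dz": 0.127, "spin": 0},
    {"dx": 0.001, "dy": -0.002, "dz": 0.127, "spin": 0},
    {"dx": 0.001, "dy": -0.002, "dz": 0.127, "spin": 0},
  ],
)

```text
clock: 6.0
tcp_pos: [0.6259, 0.0025, 0.0565]
tcp_rot: [-3.14, -0.006, -0.002]
wrist_force: [-0.8, 0.7, -0.4]
width: 0.51
grasp_force: 30.9
```

play_rows(
  moves=[
    {"dx": 0, "dy": 0, "dz": 0.001, "spin": 0},
    {"dx": 0, "dy": 0, "dz": 0.001, "spin": 0},
    {"dx": 0, "dy": 0, "dz": 0.001, "spin": 0},
  ],
)

```text
clock: 6.3
tcp_pos: [0.6261, 0.0026, 0.0559]
tcp_rot: [-3.14, -0.007, -0.003]
wrist_force: [-0.5, -0.0, 5.9]
width: 0.514
grasp_force: 31.3
```

play_rows(
  moves=[
    {"dx": 0, "dy": 0, "dz": 0, "spin": 0},
    {"dx": 0, "dy": 0, "dz": 0, "spin": 0},
    {"dx": 0, "dy": 0, "dz": 0, "spin": 0},
    {"dx": 0, "dy": 0, "dz": 0, "spin": 0},
    {"dx": 0, "dy": 0, "dz": 0, "spin": 0},
    {"dx": 0, "dy": 0, "dz": 0, "spin": 0},
    {"dx": 0, "dy": 0, "dz": -0.03, "spin": 0},
    {"dx": 0, "dy": 0, "dz": -0.07, "spin": 0},
    {"dx": 0, "dy": 0, "dz": -0.11, "spin": 0},
    {"dx": 0, "dy": 0, "dz": -0.15, "spin": 0},
    {"dx": 0, "dy": 0, "dz": -0.15, "spin": 0},
    {"dx": 0, "dy": 0, "dz": -0.15, "spin": 0},
  ],
  hand=0,
)

```text
clock: 7.5
tcp_pos: [0.626, 0.0022, 0.2055]
tcp_rot: [-3.14, -0.006, -0.003]
wrist_force: [-0.2, -1.2, -1.6]
width: 1.0
grasp_force: 0.0
```

```bash
python3 - <<'E'
from rig import *
from h import *
t,s=[read_camera(n)["pixels"][...,::-1] for n in("top","scene")]
r=lambda i,x,y:cv2.resize(i[y:y+40,x:x+53],(400,302),interpolation=2)
cv2.imwrite("pics/c3.png",np.vstack([np.hstack([r(t,215,210),r(s,220,175)]),np.hstack([r(t,385,195),r(s,305,175)])])[:600])
E
```

```text
(no output)
```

View pics/c3.png

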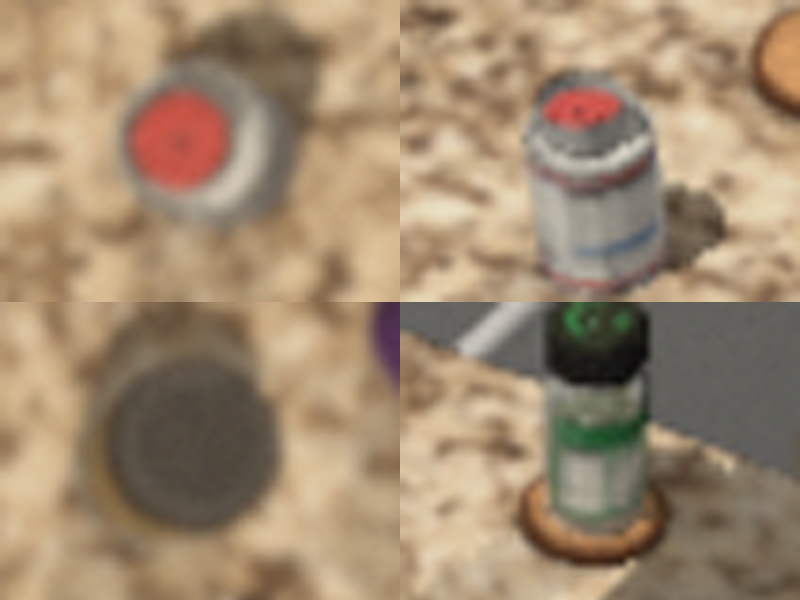

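The crops show the spice jar centred on coaster M (scene, lower right). The red tealight sits on the tin at (180,141) top and (583,108) scene, and the honey lid is at (193,445).

```bash
python3 - <<'E'
from h import *
k=53/400
A=(215+180*k,210+141*k);B=(220+183*k,175+108*k)
print(tri(A,B),at("top",*A,.086),at("scene",*B,.086))
print("tin",at("scene",220+191*k,175+137*k,.072), at("top",215+200*k,210+143*k,.06))
print("tea->tin lid scene px",proj("scene",[.458,.227,.072]))
H=(385+193*k,195+143*k);print("honey",at("top",*H,.086))
E
```

```text
(array([0.4589, 0.2279, 0.0834]), np.float64(0.0022)) [0.4581 0.2283 0.086 ] [0.457  0.2247 0.086 ]
tin [0.4563 0.2215 0.072 ] [0.4593 0.226  0.06  ]
tea->tin lid scene px [[244.29744956 192.32266499]]
honey [ 0.4895 -0.2449  0.086 ]
```

play_rows(
  moves=[
    {"dx": -0.02, "dy": -0.03, "dz": 0, "spin": 0},
    {"dx": -0.05, "dy": -0.07, "dz": 0, "spin": 0},
    {"dx": -0.08, "dy": -0.11, "dz": 0, "spin": 0},
    {"dx": -0.11, "dy": -0.15, "dz": 0, "spin": 0},
    {"dx": -0.14, "dy": -0.19, "dz": 0, "spin": 0},
    {"dx": -0.16, "dy": -0.215, "dz": 0, "spin": 0},
    {"dx": -0.168, "dy": -0.225, "dz": 0, "spin": 0},
    {"dx": -0.168, "dy": -0.225, "dz": 0, "spin": 0},
    {"dx": -0.168, "dy": -0.225, "dz": 0, "spin": 0},
    {"dx": -0.168, "dy": -0.225, "dz": 0, "spin": 0},
  ],
  hand=0.3,
)

```text
clock: 8.6
tcp_pos: [0.4813, 0.0482, 0.2049]
tcp_rot: [-3.099, -0.114, 0.005]
wrist_force: [0.6, -0.7, 0.2]
width: 0.699
grasp_force: 0.0
```

```bash
python3 -c "
from rig import *
s=read_state();print(s['joint_positions'].round(3),s['joint_velocities'].round(2),s['tcp_pos'])"
```

```text
[ 0.073 -0.065  0.046  1.683  0.04   3.141] [-0.   -0.11 -0.1   0.    0.   -0.  ] [0.48132311 0.04824483 0.20490819]
```

play_rows(
  moves=[
    {"dx": 0, "dy": -0.02, "dz": 0, "spin": 0},
    {"dx": 0, "dy": -0.02, "dz": 0, "spin": 0},
    {"dx": 0, "dy": -0.02, "dz": 0, "spin": 0},
  ],
)

```text
clock: 8.9
tcp_pos: [0.4814, 0.0582, 0.2058]
tcp_rot: [-3.09, -0.138, 0.006]
wrist_force: [1.2, -0.7, -0.3]
width: 0.698
grasp_force: 0.0
```

Joint 6 sits at its limit, so I'll use a quarter-turned tool for the left-hand side.

play_rows(
  moves=[
    {"dx": 0, "dy": 0, "dz": 0, "spin": -0.4716},
    {"dx": 0, "dy": 0, "dz": 0, "spin": -0.4716},
    {"dx": 0, "dy": 0, "dz": 0, "spin": -0.4716},
    {"dx": 0, "dy": 0, "dz": 0, "spin": -0.4716},
    {"dx": 0, "dy": 0, "dz": 0, "spin": -0.4716},
    {"dx": 0, "dy": 0, "dz": 0, "spin": -0.4716},
    {"dx": 0, "dy": 0, "dz": 0, "spin": -0.4716},
    {"dx": 0, "dy": 0, "dz": 0, "spin": -0.4716},
    {"dx": 0, "dy": 0, "dz": 0, "spin": -0.4716},
    {"dx": 0, "dy": 0, "dz": 0, "spin": -0.4716},
    {"dx": 0, "dy": 0, "dz": 0, "spin": -0.4716},
    {"dx": 0, "dy": 0, "dz": 0, "spin": -0.4716},
  ],
)

```text
clock: 10.1
tcp_pos: [0.4812, 0.0579, 0.2057]
tcp_rot: [-2.199, -2.189, -0.046]
wrist_force: [-0.5, -0.5, -0.7]
width: 0.703
grasp_force: 0.0
```

```bash
python3 -c "
from rig import *
from h import *
s=read_state();print(s['joint_positions'].round(3),s['tcp_pos'].round(4),R.from_rotvec(s['tcp_rot']).as_matrix().round(3)[:,0])"
```

```text
[ 0.088 -0.062  0.05   1.685  0.048  1.663] [0.4812 0.0579 0.2057] [0.005 0.999 0.048]
```

play_rows(
  moves=[
    {"dx": 0, "dy": 0, "dz": 0, "spin": 0},
    {"dx": 0, "dy": 0, "dz": 0, "spin": 0},
    {"dx": 0, "dy": 0, "dz": 0, "spin": 0},
  ],
)

```text
clock: 10.4
tcp_pos: [0.4811, 0.058, 0.2059]
tcp_rot: [-2.196, -2.193, -0.046]
wrist_force: [-0.7, -0.1, 0.3]
width: 0.701
grasp_force: 0.0
```

```bash
python3 -c "
from rig import *
from h import *
s=read_state();print(s['joint_positions'].round(3),s['tcp_pos'].round(4));print(R.from_rotvec(s['tcp_rot']).as_matrix().round(3))"
```

```text
[ 0.088 -0.063  0.05   1.685  0.048  1.66 ] [0.4811 0.058  0.2059]
[[ 0.002  1.    -0.006]
 [ 0.999 -0.002  0.048]
 [ 0.048 -0.006 -0.999]]
```

The tool has picked up a lean of 0.048 rad about world x. With the fingers closing along x (yaw 90°) the lean is about the closing axis and does no harm, so I'll keep this yaw and compensate the shifts in code.

```bash
cat > to.py <<'E'
import sys
from rig import *
from h import *
s=read_state(); p=s['tcp_pos']; M=R.from_rotvec(s['tcp_rot']).as_matrix()
print(p.round(4),s['joint_positions'].round(2))
for a in sys.argv[1:]:
    q=np.array(eval(a)); print(q,"->",(M.T@(q-p)).round(4))
E
python3 to.py .458,.227,.206 .458,.227,.11 .458,.227,.074
```

```text
[0.4811 0.058  0.2059] [ 0.09 -0.06  0.05  1.69  0.05  1.66]
[0.458 0.227 0.206] -> [ 0.1688 -0.0234  0.0081]
[0.458 0.227 0.11 ] -> [ 0.1642 -0.0228  0.104 ]
[0.458 0.227 0.074] -> [ 0.1625 -0.0226  0.14  ]
```

play_rows(
  moves=[
    {"dx": 0.03, "dy": -0.004, "dz": 0.002, "spin": 0},
    {"dx": 0.07, "dy": -0.01, "dz": 0.004, "spin": 0},
    {"dx": 0.11, "dy": -0.015, "dz": 0.006, "spin": 0},
    {"dx": 0.145, "dy": -0.02, "dz": 0.008, "spin": 0},
    {"dx": 0.169, "dy": -0.0234, "dz": 0.008, "spin": 0},
    {"dx": 0.169, "dy": -0.0234, "dz": 0.008, "spin": 0},
    {"dx": 0.169, "dy": -0.0234, "dz": 0.008, "spin": 0},
    {"dx": 0.167, "dy": -0.023, "dz": 0.04, "spin": 0},
    {"dx": 0.1655, "dy": -0.023, "dz": 0.075, "spin": 0},
    {"dx": 0.164, "dy": -0.023, "dz": 0.104, "spin": 0},
    {"dx": 0.164, "dy": -0.023, "dz": 0.104, "spin": 0},
    {"dx": 0.164, "dy": -0.023, "dz": 0.104, "spin": 0},
  ],
)

```text
clock: 11.6
tcp_pos: [0.4578, 0.2259, 0.1108]
tcp_rot: [-2.197, -2.192, -0.046]
wrist_force: [0.7, 0.6, 0.6]
width: 0.7
grasp_force: 0.0
```

```bash
python3 to.py .458,.227,.085 .458,.227,.075; python3 - <<'E'
from rig import *
from h import *
s=read_camera("scene")["pixels"][...,::-1]
cv2.imwrite("pics/c4.png",cv2.resize(s[140:220,200:300],None,fx=6,fy=6,interpolation=2))
E
```

```text
[0.4578 0.2259 0.1108] [ 0.43 -0.04 -0.11  1.48  0.05  2.  ]
[0.458 0.227 0.085] -> [-0.0001  0.0003  0.0258]
[0.458 0.227 0.075] -> [-0.0006  0.0004  0.0358]
```

View pics/c4.png

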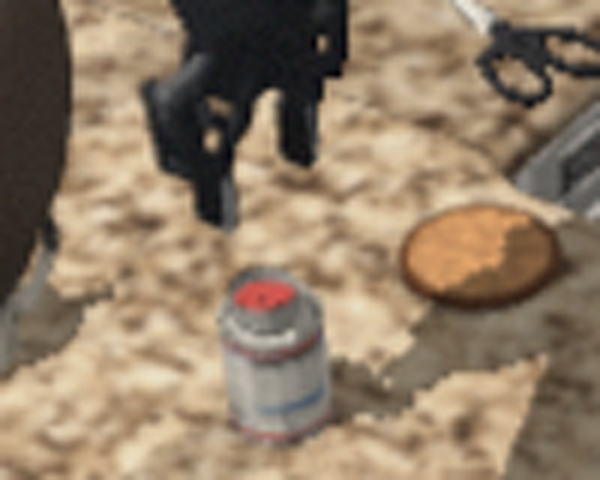

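```bash
python3 - <<'E'
from rig import *
from h import *
for X in([.4578,.2259,.1108],[.425,.2259,.117],[.49,.2259,.117],[.458,.227,.087],[.458,.227,.0]):
    print(X,((proj("scene",X)-[200,140])*6).round())
p=np.array([.4578,.2259,.1108]);
for n,a in(("mid",(259,195)),):
  print(at("scene",200+a[0]/6,140+a[1]/6,.117))
print(read_state()['clock'])
t=read_camera("top")["pixels"][...,::-1]
cv2.imwrite("pics/c5.png",cv2.resize(t[180:270,190:290],None,fx=6,fy=6,interpolation=2))
E
```

```text
[0.4578, 0.2259, 0.1108] [[260. 258.]]
[0.425, 0.2259, 0.117] [[220. 281.]]
[0.49, 0.2259, 0.117] [[296. 217.]]
[0.458, 0.227, 0.087] [[263. 292.]]
[0.458, 0.227, 0.0] [[279. 416.]]
[0.4955 0.2555 0.117 ]
11.65
```

View pics/c5.png

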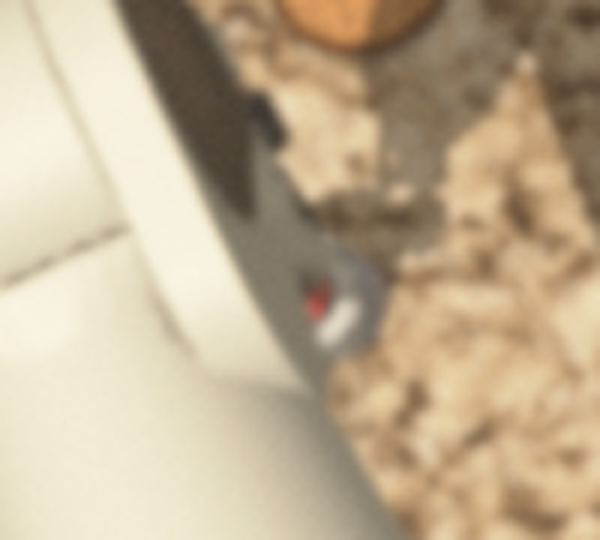

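The fingertips look higher than the stated TCP, about 55 px or 35 mm up in the scene crop. I'll go down to 0.076 and look again before closing.

play_rows(
  moves=[
    {"dx": 0, "dy": 0, "dz": 0.012, "spin": 0},
    {"dx": 0, "dy": 0, "dz": 0.024, "spin": 0},
    {"dx": 0, "dy": 0, "dz": 0.034, "spin": 0},
    {"dx": 0, "dy": 0, "dz": 0.034, "spin": 0},
    {"dx": 0, "dy": 0, "dz": 0.034, "spin": 0},
  ],
)

```text
clock: 12.2
tcp_pos: [0.4572, 0.2283, 0.0757]
tcp_rot: [-2.195, -2.194, -0.045]
wrist_force: [0.7, 0.2, -0.0]
width: 0.699
grasp_force: 0.0
```

```bash
python3 to.py .458,.227,.075; python3 - <<'E'
from rig import *
from h import *
s=read_camera("scene")["pixels"][...,::-1]
cv2.imwrite("pics/c6.png",cv2.resize(s[140:220,200:300],None,fx=6,fy=6,interpolation=2))
E
```

```text
[0.4572 0.2283 0.0757] [ 0.43 -0.03 -0.17  1.42  0.05  2.01]
[0.458 0.227 0.075] -> [-0.0014  0.0008  0.0007]
```

View pics/c6.png

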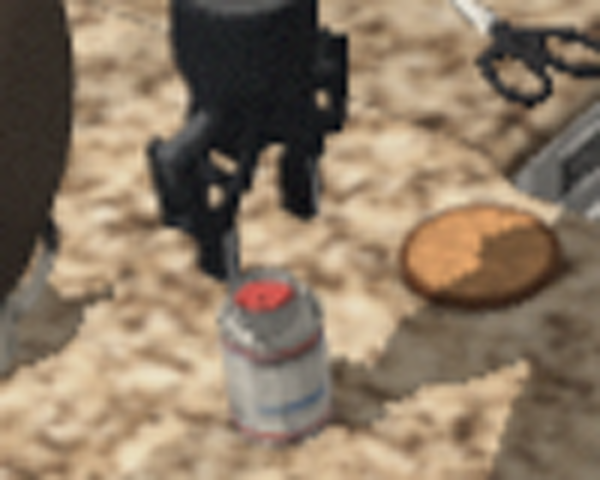

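The fingertips sit at z of about 0.12, with (218,275) and (300,215) matching the projected z = 0.117 points. The real tips are therefore about 45 mm above the reported TCP, which explains the spice jar being held by its cap. I'll pre-close a little, step down and check.

play_rows(
  moves=[
    {"dx": 0, "dy": 0.001, "dz": 0.01, "spin": 0},
    {"dx": -0.001, "dy": 0.001, "dz": 0.02, "spin": 0},
    {"dx": -0.002, "dy": 0.001, "dz": 0.025, "spin": 0},
    {"dx": -0.002, "dy": 0.001, "dz": 0.025, "spin": 0},
    {"dx": -0.002, "dy": 0.001, "dz": 0.025, "spin": 0},
  ],
  hand=0.42,
)

```text
clock: 12.75
tcp_pos: [0.4582, 0.2275, 0.0509]
tcp_rot: [-2.195, -2.194, -0.046]
wrist_force: [-0.6, 0.8, -0.2]
width: 0.582
grasp_force: 0.0
```

```bash
python3 to.py .458,.227,.035; python3 - <<'E'
from rig import *
from h import *
s=read_camera("scene")["pixels"][...,::-1]
cv2.imwrite("pics/c7.png",cv2.resize(s[150:210,210:280],None,fx=8,fy=8,interpolation=2))
for z in(.072,.08,.09,.1):
  for x in(.430,.486): print(z,x,((proj("scene",[x,.227,z])-[210,150])*8).round())
E
```

```text
[0.4582 0.2275 0.0509] [ 0.43 -0.03 -0.22  1.37  0.05  2.  ]
[0.458 0.227 0.035] -> [-0.0013 -0.0001  0.0159]
0.072 0.43 [[231. 376.]]
0.072 0.486 [[317. 302.]]
0.08 0.43 [[229. 360.]]
0.08 0.486 [[315. 287.]]
0.09 0.43 [[226. 341.]]
0.09 0.486 [[313. 267.]]
0.1 0.43 [[223. 321.]]
0.1 0.486 [[311. 247.]]
```

View pics/c7.png

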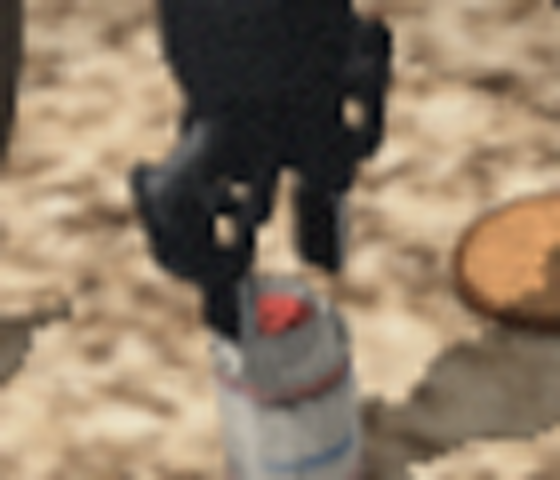

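The fingertips at (224,338) and (320,270) are now at z of about 0.090 and straddle the tealight. I'll go down 12 mm and close.

play_rows(
  moves=[
    {"dx": -0.001, "dy": 0, "dz": 0.006, "spin": 0},
    {"dx": -0.001, "dy": 0, "dz": 0.011, "spin": 0},
    {"dx": -0.001, "dy": 0, "dz": 0.011, "spin": 0},
    {"dx": -0.001, "dy": 0, "dz": 0.011, "spin": 0},
  ],
)

```text
clock: 13.2
tcp_pos: [0.4581, 0.2271, 0.0398]
tcp_rot: [-2.195, -2.194, -0.046]
wrist_force: [-0.3, 0.8, -0.2]
width: 0.579
grasp_force: 0.0
```

play_rows(
  moves=[
    {"dx": 0, "dy": 0, "dz": 0, "spin": 0},
    {"dx": 0, "dy": 0, "dz": 0, "spin": 0},
    {"dx": 0, "dy": 0, "dz": 0, "spin": 0},
    {"dx": 0, "dy": 0, "dz": 0, "spin": 0},
    {"dx": 0, "dy": 0, "dz": 0, "spin": 0},
    {"dx": 0, "dy": 0, "dz": 0, "spin": 0},
  ],
  hand=1,
  squeeze=20,
)

```text
clock: 13.8
tcp_pos: [0.4584, 0.2272, 0.0402]
tcp_rot: [-2.195, -2.194, -0.047]
wrist_force: [1.0, -0.9, 3.8]
width: 0.424
grasp_force: 20.4
```

```bash
python3 to.py .458,.227,.11 .4945,-.015,.11 .4945,-.015,-.015 .4945,-.015,-.0235
```

```text
[0.4584 0.2272 0.0402] [ 0.43 -0.03 -0.23  1.35  0.05  2.  ]
[0.458 0.227 0.11 ] -> [ 0.0031 -0.0008 -0.0697]
[ 0.4945 -0.015   0.11  ] -> [-0.2385  0.0358 -0.0815]
[ 0.4945 -0.015  -0.015 ] -> [-0.2446  0.0365  0.0433]
[ 0.4945 -0.015  -0.0235] -> [-0.245   0.0365  0.0518]
```

play_rows(
  moves=[
    {"dx": 0.0005, "dy": 0, "dz": -0.01, "spin": 0},
    {"dx": 0.0015, "dy": 0, "dz": -0.035, "spin": 0},
    {"dx": 0.003, "dy": -0.001, "dz": -0.07, "spin": 0},
    {"dx": -0.02, "dy": 0.003, "dz": -0.071, "spin": 0},
    {"dx": -0.06, "dy": 0.009, "dz": -0.073, "spin": 0},
    {"dx": -0.1, "dy": 0.015, "dz": -0.075, "spin": 0},
    {"dx": -0.14, "dy": 0.021, "dz": -0.077, "spin": 0},
    {"dx": -0.18, "dy": 0.027, "dz": -0.079, "spin": 0},
    {"dx": -0.215, "dy": 0.033, "dz": -0.08, "spin": 0},
    {"dx": -0.2385, "dy": 0.0358, "dz": -0.0815, "spin": 0},
    {"dx": -0.2385, "dy": 0.0358, "dz": -0.0815, "spin": 0},
    {"dx": -0.2385, "dy": 0.0358, "dz": -0.0815, "spin": 0},
  ],
)

```text
clock: 15.0
tcp_pos: [0.4942, -0.0153, 0.11]
tcp_rot: [-2.196, -2.192, -0.046]
wrist_force: [-0.5, 1.0, -0.1]
width: 0.421
grasp_force: 20.1
```

```bash
python3 to.py .4945,-.015,.11 .4945,-.015,.0 .4945,-.015,-.0165;python3 - <<'E'
from rig import *
from h import *
s=read_camera("scene")["pixels"][...,::-1]
cv2.imwrite("pics/c8.png",cv2.resize(s[150:250,210:360],None,fx=5,fy=5,interpolation=2))
E
```

```text
[ 0.4942 -0.0153  0.11  ] [-0.06 -0.05 -0.12  1.51  0.05  1.51]
[ 0.4945 -0.015   0.11  ] -> [ 0.0003  0.0003 -0.    ]
[ 0.4945 -0.015   0.    ] -> [-0.005   0.0009  0.1098]
[ 0.4945 -0.015  -0.0165] -> [-0.0058  0.001   0.1263]
```

View pics/c8.png

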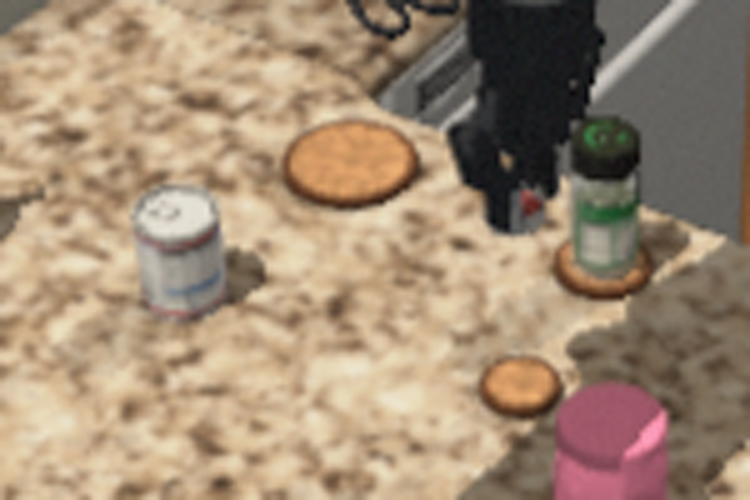

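The tealight is held (red at (531,205)), the tin stands alone with its lid at (176,212), and coaster S is at (520,386). Lowering.

play_rows(
  moves=[
    {"dx": -0.001, "dy": 0.0005, "dz": 0.03, "spin": 0},
    {"dx": -0.0025, "dy": 0.0007, "dz": 0.06, "spin": 0},
    {"dx": -0.004, "dy": 0.0009, "dz": 0.09, "spin": 0},
    {"dx": -0.005, "dy": 0.001, "dz": 0.11, "spin": 0},
    {"dx": -0.0055, "dy": 0.001, "dz": 0.12, "spin": 0},
    {"dx": -0.0058, "dy": 0.001, "dz": 0.1265, "spin": 0},
    {"dx": -0.006, "dy": 0.001, "dz": 0.131, "spin": 0},
    {"dx": -0.006, "dy": 0.001, "dz": 0.1325, "spin": 0},
    {"dx": -0.006, "dy": 0.001, "dz": 0.1325, "spin": 0},
    {"dx": -0.006, "dy": 0.001, "dz": 0.1325, "spin": 0},
  ],
)

```text
clock: 16.05
tcp_pos: [0.495, -0.0147, -0.0222]
tcp_rot: [-2.196, -2.194, -0.048]
wrist_force: [0.2, 0.1, 0.5]
width: 0.421
grasp_force: 20.1
```

play_rows(
  moves=[
    {"dx": 0, "dy": 0, "dz": 0.001, "spin": 0},
    {"dx": 0, "dy": 0, "dz": 0.0015, "spin": 0},
    {"dx": 0, "dy": 0, "dz": 0.0015, "spin": 0},
  ],
)

```text
clock: 16.35
tcp_pos: [0.4949, -0.0147, -0.0238]
tcp_rot: [-2.196, -2.194, -0.047]
wrist_force: [-1.4, -0.4, 5.2]
width: 0.424
grasp_force: 20.6
```

play_rows(
  moves=[
    {"dx": 0, "dy": 0, "dz": 0, "spin": 0},
    {"dx": 0, "dy": 0, "dz": 0, "spin": 0},
    {"dx": 0, "dy": 0, "dz": 0, "spin": 0},
    {"dx": 0, "dy": 0, "dz": 0, "spin": 0},
    {"dx": 0, "dy": 0, "dz": 0, "spin": 0},
    {"dx": 0.0015, "dy": 0, "dz": -0.03, "spin": 0},
    {"dx": 0.004, "dy": 0, "dz": -0.08, "spin": 0},
    {"dx": 0.0065, "dy": 0, "dz": -0.13, "spin": 0},
    {"dx": 0.0065, "dy": 0, "dz": -0.13, "spin": 0},
    {"dx": 0.0065, "dy": 0, "dz": -0.13, "spin": 0},
  ],
  hand=0,
)

```text
clock: 17.35
tcp_pos: [0.4961, -0.0144, 0.1069]
tcp_rot: [-2.196, -2.195, -0.049]
wrist_force: [0.4, 0.4, -1.5]
width: 1.0
grasp_force: 0.0
```

```bash
python3 - <<'E'
from rig import *
from h import *
print(at("scene",210+176/5,150+212/5,.072),at("scene",210+350/5,150+161/5,.008))
t,s=[read_camera(n)["pixels"][...,::-1] for n in("top","scene")]
r=lambda i,x,y:cv2.resize(i[y:y+40,x:x+53],(400,302),interpolation=2)
cv2.imwrite("pics/c9.png",np.vstack([np.hstack([r(t,215,210),r(s,220,175)]),np.hstack([r(t,300,195),r(s,290,200)])])[:600])
E
python3 to.py .458,.2245,.11
```

```text
[0.4592 0.2242 0.072 ] [0.6287 0.2106 0.008 ]
[ 0.4947 -0.0143  0.1046] [-0.06 -0.05 -0.13  1.5   0.05  1.51]
[0.458  0.2245 0.11  ] -> [ 0.2388 -0.0369  0.0063]
```

View pics/c9.png

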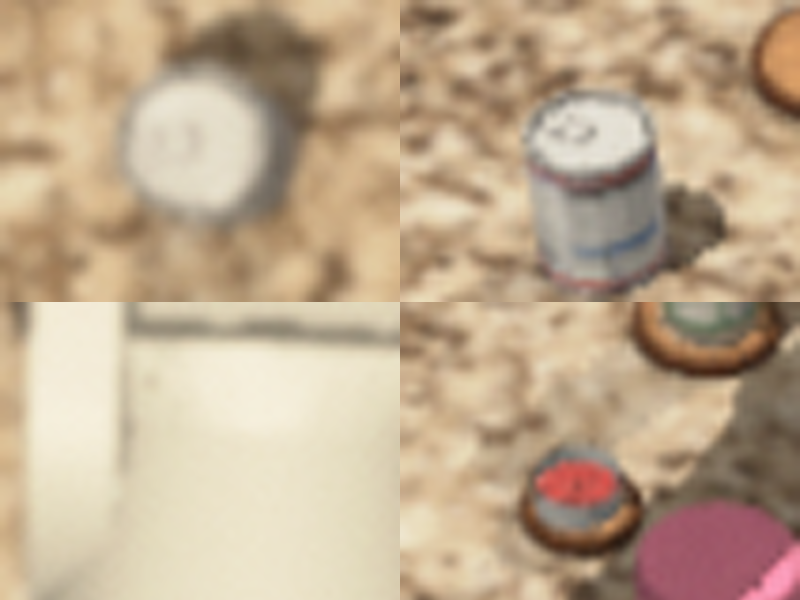

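```bash
python3 - <<'E'
from h import *
k=53/400
print("tea",at("scene",290+177*k,200+182*k,.023),"S",at("scene",290+180*k,200+206*k,.006), at("scene",290+180*k,200+206*k,.008))
print("tin",at("top",215+195*k,210+142*k,.072),at("scene",220+190*k,175+132*k,.072))
E
```

```text
tea [ 0.4902 -0.0162  0.023 ] S [ 0.494 -0.015  0.006] [ 0.4922 -0.0162  0.008 ]
tin [0.4587 0.2255 0.072 ] [0.4588 0.224  0.072 ]
```

The tealight sits centred on coaster S within about 4 mm. Tin next, at (0.4587, 0.2248).

```bash
python3 to.py .4587,.2248,.11 .4587,.2248,.05 .4587,.2248,-.012
```

```text
[ 0.4947 -0.0143  0.1046] [-0.06 -0.05 -0.13  1.5   0.05  1.51]
[0.4587 0.2248 0.11  ] -> [ 0.2391 -0.0362  0.0063]
[0.4587 0.2248 0.05  ] -> [ 0.2362 -0.0358  0.0662]
[ 0.4587  0.2248 -0.012 ] -> [ 0.2332 -0.0353  0.1282]
```

play_rows(
  moves=[
    {"dx": 0.03, "dy": -0.005, "dz": 0.001, "spin": 0},
    {"dx": 0.075, "dy": -0.011, "dz": 0.002, "spin": 0},
    {"dx": 0.12, "dy": -0.018, "dz": 0.003, "spin": 0},
    {"dx": 0.165, "dy": -0.025, "dz": 0.004, "spin": 0},
    {"dx": 0.205, "dy": -0.031, "dz": 0.005, "spin": 0},
    {"dx": 0.23, "dy": -0.035, "dz": 0.006, "spin": 0},
    {"dx": 0.239, "dy": -0.036, "dz": 0.006, "spin": 0},
    {"dx": 0.239, "dy": -0.036, "dz": 0.006, "spin": 0},
    {"dx": 0.239, "dy": -0.036, "dz": 0.006, "spin": 0},
  ],
)

```text
clock: 18.35
tcp_pos: [0.4593, 0.2238, 0.1106]
tcp_rot: [-2.195, -2.193, -0.044]
wrist_force: [-0.8, -0.6, 0.5]
width: 1.005
grasp_force: 0.0
```

```bash
python3 to.py .4587,.2248,.05 .4587,.2248,-.012
```

```text
[0.4593 0.2238 0.1106] [ 0.42 -0.04 -0.11  1.49  0.05  2.  ]
[0.4587 0.2248 0.05  ] -> [-0.0019 -0.0001  0.0606]
[ 0.4587  0.2248 -0.012 ] -> [-0.0048  0.0003  0.1226]
```

play_rows(
  moves=[
    {"dx": -0.001, "dy": 0, "dz": 0.03, "spin": 0},
    {"dx": -0.002, "dy": 0, "dz": 0.06, "spin": 0},
    {"dx": -0.0035, "dy": 0, "dz": 0.09, "spin": 0},
    {"dx": -0.0045, "dy": 0, "dz": 0.11, "spin": 0},
    {"dx": -0.005, "dy": 0, "dz": 0.1225, "spin": 0},
    {"dx": -0.005, "dy": 0, "dz": 0.1225, "spin": 0},
    {"dx": -0.005, "dy": 0, "dz": 0.1225, "spin": 0},
  ],
)

```text
clock: 19.05
tcp_pos: [0.4593, 0.2252, -0.0104]
tcp_rot: [-2.196, -2.193, -0.047]
wrist_force: [0.2, 0.4, 0.4]
width: 1.002
grasp_force: 0.0
```

play_rows(
  moves=[
    {"dx": 0, "dy": 0, "dz": 0, "spin": 0},
    {"dx": 0, "dy": 0, "dz": 0, "spin": 0},
    {"dx": 0, "dy": 0, "dz": 0, "spin": 0},
    {"dx": 0, "dy": 0, "dz": 0, "spin": 0},
    {"dx": 0, "dy": 0, "dz": 0, "spin": 0},
    {"dx": 0, "dy": 0, "dz": 0, "spin": 0},
    {"dx": 0, "dy": 0, "dz": 0, "spin": 0},
    {"dx": 0, "dy": 0, "dz": 0, "spin": 0},
  ],
  hand=1,
  squeeze=40,
)

```text
clock: 19.85
tcp_pos: [0.4596, 0.2259, -0.0098]
tcp_rot: [-2.196, -2.195, -0.05]
wrist_force: [-0.8, -1.2, 6.3]
width: 0.661
grasp_force: 42.4
```

```bash
python3 to.py .4587,.2248,.15 .64,0,.17 .651,-.2445,.17
```

```text
[ 0.4596  0.2259 -0.0098] [ 0.43 -0.   -0.31  1.25  0.05  2.  ]
[0.4587 0.2248 0.15  ] -> [ 0.0067 -0.0015 -0.1597]
[0.64 0.   0.17] -> [-0.2168  0.1798 -0.1912]
[ 0.651  -0.2445  0.17  ] -> [-0.461   0.1909 -0.2031]
```

play_rows(
  moves=[
    {"dx": 0.0005, "dy": 0, "dz": -0.01, "spin": 0},
    {"dx": 0.0015, "dy": 0, "dz": -0.03, "spin": 0},
    {"dx": 0.003, "dy": 0, "dz": -0.07, "spin": 0},
    {"dx": 0.005, "dy": 0, "dz": -0.11, "spin": 0},
    {"dx": 0.0065, "dy": 0, "dz": -0.14, "spin": 0},
    {"dx": -0.015, "dy": 0.01, "dz": -0.141, "spin": 0},
    {"dx": -0.05, "dy": 0.025, "dz": -0.143, "spin": 0},
    {"dx": -0.09, "dy": 0.042, "dz": -0.145, "spin": 0},
    {"dx": -0.13, "dy": 0.058, "dz": -0.147, "spin": 0},
    {"dx": -0.17, "dy": 0.075, "dz": -0.149, "spin": 0},
    {"dx": -0.21, "dy": 0.091, "dz": -0.151, "spin": 0},
  ],
)

```text
clock: 20.95
tcp_pos: [0.5508, 0.0069, 0.1297]
tcp_rot: [-2.195, -2.194, -0.047]
wrist_force: [1.3, 0.9, -2.2]
width: 0.662
grasp_force: 43.3
```

```bash
python3 to.py .651,-.2445,.13
```

```text
[0.5508 0.0069 0.1297] [-0.02  0.08  0.05  1.54  0.05  1.56]
[ 0.651  -0.2445  0.13  ] -> [-0.251   0.1003 -0.0129]
```

play_rows(
  moves=[
    {"dx": -0.035, "dy": 0.014, "dz": -0.002, "spin": 0},
    {"dx": -0.075, "dy": 0.03, "dz": -0.004, "spin": 0},
    {"dx": -0.115, "dy": 0.046, "dz": -0.006, "spin": 0},
    {"dx": -0.155, "dy": 0.062, "dz": -0.008, "spin": 0},
    {"dx": -0.195, "dy": 0.078, "dz": -0.01, "spin": 0},
    {"dx": -0.225, "dy": 0.09, "dz": -0.012, "spin": 0},
    {"dx": -0.245, "dy": 0.098, "dz": -0.013, "spin": 0},
    {"dx": -0.251, "dy": 0.1, "dz": -0.013, "spin": 0},
    {"dx": -0.251, "dy": 0.1, "dz": -0.013, "spin": 0},
    {"dx": -0.251, "dy": 0.1, "dz": -0.013, "spin": 0},
    {"dx": -0.251, "dy": 0.1, "dz": -0.013, "spin": 0},
  ],
)

```text
clock: 22.05
tcp_pos: [0.6502, -0.2417, 0.13]
tcp_rot: [-2.194, -2.195, -0.047]
wrist_force: [-0.0, 0.3, -2.4]
width: 0.659
grasp_force: 43.4
```

```bash
python3 to.py .651,-.2445,.01 .651,-.2445,-.0015
```

```text
[ 0.6502 -0.2417  0.13  ] [-0.38  0.46  0.51  1.64  0.04  1.19]
[ 0.651  -0.2445  0.01  ] -> [-0.0085  0.0015  0.1197]
[ 0.651  -0.2445 -0.0015] -> [-0.0091  0.0015  0.1312]
```

play_rows(
  moves=[
    {"dx": -0.002, "dy": 0.0015, "dz": 0.03, "spin": 0},
    {"dx": -0.004, "dy": 0.0015, "dz": 0.06, "spin": 0},
    {"dx": -0.006, "dy": 0.0015, "dz": 0.09, "spin": 0},
    {"dx": -0.007, "dy": 0.0015, "dz": 0.11, "spin": 0},
    {"dx": -0.008, "dy": 0.0015, "dz": 0.122, "spin": 0},
    {"dx": -0.008, "dy": 0.0015, "dz": 0.127, "spin": 0},
    {"dx": -0.008, "dy": 0.0015, "dz": 0.13, "spin": 0},
    {"dx": -0.008, "dy": 0.0015, "dz": 0.1305, "spin": 0},
    {"dx": -0.008, "dy": 0.0015, "dz": 0.1305, "spin": 0},
    {"dx": -0.008, "dy": 0.0015, "dz": 0.1305, "spin": 0},
  ],
)

```text
clock: 23.05
tcp_pos: [0.6515, -0.2448, -0.0003]
tcp_rot: [-2.196, -2.195, -0.047]
wrist_force: [-0.7, -0.1, -2.0]
width: 0.662
grasp_force: 43.4
```

play_rows(
  moves=[
    {"dx": 0, "dy": 0, "dz": 0.001, "spin": 0},
    {"dx": 0, "dy": 0, "dz": 0.0015, "spin": 0},
    {"dx": 0, "dy": 0, "dz": 0.0015, "spin": 0},
  ],
)

```text
clock: 23.35
tcp_pos: [0.6514, -0.2447, -0.0017]
tcp_rot: [-2.196, -2.194, -0.047]
wrist_force: [-1.1, 0.6, 5.1]
width: 0.663
grasp_force: 43.9
```

play_rows(
  moves=[
    {"dx": 0, "dy": 0, "dz": 0, "spin": 0},
    {"dx": 0, "dy": 0, "dz": 0, "spin": 0},
    {"dx": 0, "dy": 0, "dz": 0, "spin": 0},
    {"dx": 0, "dy": 0, "dz": 0, "spin": 0},
    {"dx": 0, "dy": 0, "dz": 0, "spin": 0},
    {"dx": 0.0015, "dy": 0, "dz": -0.03, "spin": 0},
    {"dx": 0.0035, "dy": 0, "dz": -0.07, "spin": 0},
    {"dx": 0.006, "dy": 0, "dz": -0.12, "spin": 0},
    {"dx": 0.007, "dy": 0, "dz": -0.14, "spin": 0},
    {"dx": 0.007, "dy": 0, "dz": -0.14, "spin": 0},
    {"dx": 0.007, "dy": 0, "dz": -0.14, "spin": 0},
  ],
  hand=0,
)

```text
clock: 24.45
tcp_pos: [0.652, -0.2443, 0.1372]
tcp_rot: [-2.195, -2.194, -0.047]
wrist_force: [0.6, -0.1, -0.8]
width: 0.998
grasp_force: 0.0
```

```bash
python3 to.py .4905,-.246,.13 .4905,-.246,-.005
```

```text
[ 0.652  -0.2443  0.1372] [-0.38  0.47  0.54  1.66  0.04  1.19]
[ 0.4905 -0.246   0.13  ] -> [-0.0021 -0.1615  0.008 ]
[ 0.4905 -0.246  -0.005 ] -> [-0.0086 -0.1608  0.1428]
```

play_rows(
  moves=[
    {"dx": 0, "dy": -0.03, "dz": 0.002, "spin": 0},
    {"dx": -0.001, "dy": -0.07, "dz": 0.004, "spin": 0},
    {"dx": -0.0015, "dy": -0.11, "dz": 0.006, "spin": 0},
    {"dx": -0.002, "dy": -0.145, "dz": 0.008, "spin": 0},
    {"dx": -0.002, "dy": -0.162, "dz": 0.008, "spin": 0},
    {"dx": -0.002, "dy": -0.162, "dz": 0.008, "spin": 0},
    {"dx": -0.002, "dy": -0.162, "dz": 0.008, "spin": 0},
    {"dx": -0.002, "dy": -0.162, "dz": 0.008, "spin": 0},
  ],
)

```text
clock: 25.25
tcp_pos: [0.4904, -0.2456, 0.1293]
tcp_rot: [-2.194, -2.193, -0.046]
wrist_force: [-0.2, -0.2, 0.3]
width: 1.001
grasp_force: 0.0
```

```bash
python3 to.py .49,-.246,.05 .49,-.246,-.008; python3 - <<'E'
from rig import *
from h import *
s=read_camera("scene")["pixels"][...,::-1]
cv2.imwrite("pics/c10.png",cv2.resize(s[170:290,320:470],None,fx=5,fy=5,interpolation=2))
E
```

```text
[ 0.4904 -0.2456  0.1293] [-0.49  0.1   0.07  1.57  0.04  1.08]
[ 0.49  -0.246  0.05 ] -> [-0.0042  0.0001  0.0792]
[ 0.49  -0.246 -0.008] -> [-0.007   0.0004  0.1372]
```

View pics/c10.png

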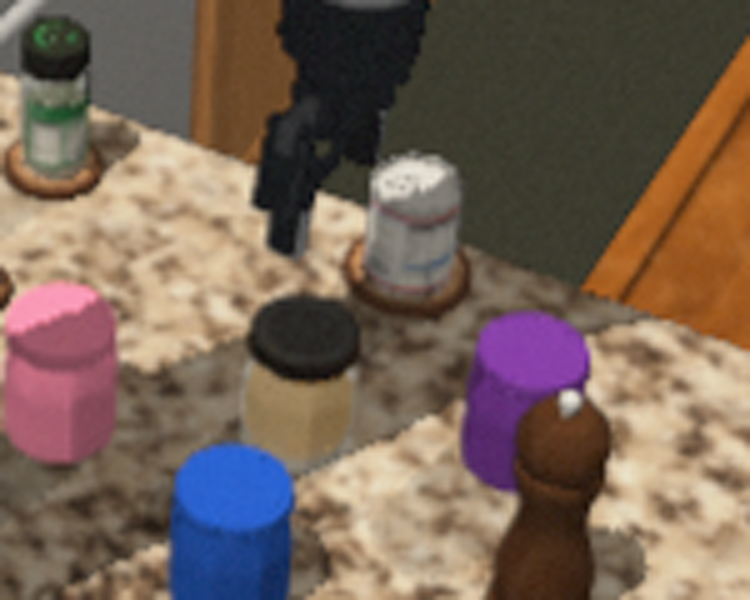

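The tin stands on coaster L. The honey jar is open below with its lid at (303,330), between the fingers.

play_rows(
  moves=[
    {"dx": -0.0015, "dy": 0, "dz": 0.03, "spin": 0},
    {"dx": -0.003, "dy": 0, "dz": 0.06, "spin": 0},
    {"dx": -0.0045, "dy": 0, "dz": 0.085, "spin": 0},
    {"dx": -0.0055, "dy": 0, "dz": 0.105, "spin": 0},
    {"dx": -0.0065, "dy": 0, "dz": 0.125, "spin": 0},
    {"dx": -0.007, "dy": 0, "dz": 0.137, "spin": 0},
    {"dx": -0.007, "dy": 0, "dz": 0.137, "spin": 0},
    {"dx": -0.007, "dy": 0, "dz": 0.137, "spin": 0},
  ],
)

```text
clock: 26.1
tcp_pos: [0.4895, -0.2462, -0.0066]
tcp_rot: [-2.195, -2.194, -0.046]
wrist_force: [0.3, 0.0, 0.9]
width: 1.001
grasp_force: 0.0
```

play_rows(
  moves=[
    {"dx": 0, "dy": 0, "dz": 0, "spin": 0},
    {"dx": 0, "dy": 0, "dz": 0, "spin": 0},
    {"dx": 0, "dy": 0, "dz": 0, "spin": 0},
    {"dx": 0, "dy": 0, "dz": 0, "spin": 0},
    {"dx": 0, "dy": 0, "dz": 0, "spin": 0},
    {"dx": 0, "dy": 0, "dz": 0, "spin": 0},
    {"dx": 0, "dy": 0, "dz": 0, "spin": 0},
    {"dx": 0, "dy": 0, "dz": 0, "spin": 0},
  ],
  hand=1,
  squeeze=50,
)

```text
clock: 26.9
tcp_pos: [0.4902, -0.2466, -0.005]
tcp_rot: [-2.197, -2.196, -0.048]
wrist_force: [-0.0, 1.6, 4.6]
width: 0.761
grasp_force: 54.1
```

```bash
python3 to.py .49,-.246,.14 .53,-.02,.14 .6285,.2112,.14
```

```text
[ 0.4902 -0.2466 -0.005 ] [-0.49  0.13 -0.17  1.3   0.04  1.08]
[ 0.49  -0.246  0.14 ] -> [ 0.0074 -0.0006 -0.1449]
[ 0.53 -0.02  0.14] -> [ 0.2332  0.0393 -0.1344]
[0.6285 0.2112 0.14  ] -> [ 0.4642  0.1378 -0.1238]
```

play_rows(
  moves=[
    {"dx": 0.0005, "dy": 0, "dz": -0.01, "spin": 0},
    {"dx": 0.0015, "dy": 0, "dz": -0.03, "spin": 0},
    {"dx": 0.0035, "dy": 0, "dz": -0.07, "spin": 0},
    {"dx": 0.0055, "dy": 0, "dz": -0.11, "spin": 0},
    {"dx": 0.0075, "dy": 0, "dz": -0.145, "spin": 0},
    {"dx": 0.03, "dy": 0.004, "dz": -0.144, "spin": 0},
    {"dx": 0.065, "dy": 0.01, "dz": -0.142, "spin": 0},
    {"dx": 0.105, "dy": 0.017, "dz": -0.14, "spin": 0},
    {"dx": 0.145, "dy": 0.024, "dz": -0.138, "spin": 0},
    {"dx": 0.185, "dy": 0.031, "dz": -0.136, "spin": 0},
    {"dx": 0.22, "dy": 0.037, "dz": -0.135, "spin": 0},
  ],
)

```text
clock: 28.0
tcp_pos: [0.5268, -0.0311, 0.1388]
tcp_rot: [-2.195, -2.194, -0.047]
wrist_force: [0.8, 0.1, -4.5]
width: 0.757
grasp_force: 56.3
```

```bash
python3 to.py .6285,.2112,.14
```

```text
[ 0.5268 -0.0311  0.1388] [-0.09  0.03  0.01  1.56  0.05  1.48]
[0.6285 0.2112 0.14  ] -> [0.2421 0.1017 0.0099]
```

play_rows(
  moves=[
    {"dx": 0.035, "dy": 0.01, "dz": 0.001, "spin": 0},
    {"dx": 0.07, "dy": 0.025, "dz": 0.003, "spin": 0},
    {"dx": 0.11, "dy": 0.042, "dz": 0.004, "spin": 0},
    {"dx": 0.15, "dy": 0.06, "dz": 0.006, "spin": 0},
    {"dx": 0.19, "dy": 0.078, "dz": 0.008, "spin": 0},
    {"dx": 0.22, "dy": 0.092, "dz": 0.009, "spin": 0},
    {"dx": 0.237, "dy": 0.1, "dz": 0.01, "spin": 0},
    {"dx": 0.242, "dy": 0.102, "dz": 0.01, "spin": 0},
    {"dx": 0.242, "dy": 0.102, "dz": 0.01, "spin": 0},
    {"dx": 0.242, "dy": 0.102, "dz": 0.01, "spin": 0},
    {"dx": 0.242, "dy": 0.102, "dz": 0.01, "spin": 0},
  ],
)

```text
clock: 29.1
tcp_pos: [0.6289, 0.2081, 0.1397]
tcp_rot: [-2.196, -2.193, -0.047]
wrist_force: [-0.7, -1.2, -4.5]
width: 0.753
grasp_force: 56.3
```

```bash
python3 to.py .6285,.2112,.0035
```

```text
[0.6289 0.2081 0.1397] [0.3  0.34 0.37 1.59 0.05 1.87]
[0.6285 0.2112 0.0035] -> [-0.0034  0.0003  0.1362]
```

play_rows(
  moves=[
    {"dx": 0, "dy": 0, "dz": 0.03, "spin": 0},
    {"dx": -0.001, "dy": 0, "dz": 0.06, "spin": 0},
    {"dx": -0.002, "dy": 0, "dz": 0.09, "spin": 0},
    {"dx": -0.003, "dy": 0, "dz": 0.11, "spin": 0},
    {"dx": -0.0035, "dy": 0, "dz": 0.124, "spin": 0},
    {"dx": -0.0035, "dy": 0, "dz": 0.132, "spin": 0},
    {"dx": -0.0035, "dy": 0, "dz": 0.135, "spin": 0},
    {"dx": -0.0035, "dy": 0, "dz": 0.136, "spin": 0},
    {"dx": -0.0035, "dy": 0, "dz": 0.136, "spin": 0},
    {"dx": -0.0035, "dy": 0, "dz": 0.136, "spin": 0},
  ],
)

```text
clock: 30.1
tcp_pos: [0.6288, 0.2124, 0.0042]
tcp_rot: [-2.195, -2.194, -0.048]
wrist_force: [-0.1, 0.6, -4.2]
width: 0.761
grasp_force: 56.2
```

play_rows(
  moves=[
    {"dx": 0, "dy": 0, "dz": 0, "spin": 0},
  ],
)

```text
clock: 30.2
tcp_pos: [0.6287, 0.2124, 0.0039]
tcp_rot: [-2.195, -2.194, -0.048]
wrist_force: [0.5, 0.5, -4.9]
width: 0.758
grasp_force: 56.2
```

play_rows(
  moves=[
    {"dx": 0, "dy": 0, "dz": 0.001, "spin": 0},
    {"dx": 0, "dy": 0, "dz": 0.001, "spin": 0},
    {"dx": 0, "dy": 0, "dz": 0.001, "spin": 0},
  ],
)

```text
clock: 30.5
tcp_pos: [0.6286, 0.2124, 0.0031]
tcp_rot: [-2.195, -2.194, -0.048]
wrist_force: [-2.2, -0.1, 3.1]
width: 0.763
grasp_force: 57.1
```

Contact: the wrist force changed from -4.5 to +3.1 N. Releasing, then retreating clear of both cameras' views of the coasters.

play_rows(
  moves=[
    {"dx": 0, "dy": 0, "dz": 0, "spin": 0},
    {"dx": 0, "dy": 0, "dz": 0, "spin": 0},
    {"dx": 0, "dy": 0, "dz": 0, "spin": 0},
    {"dx": 0, "dy": 0, "dz": 0, "spin": 0},
    {"dx": 0, "dy": 0, "dz": 0, "spin": 0},
    {"dx": 0.0015, "dy": 0, "dz": -0.03, "spin": 0},
    {"dx": 0.0035, "dy": 0, "dz": -0.07, "spin": 0},
    {"dx": 0.006, "dy": 0, "dz": -0.12, "spin": 0},
    {"dx": 0.0085, "dy": 0, "dz": -0.17, "spin": 0},
    {"dx": 0.01, "dy": 0, "dz": -0.2, "spin": 0},
    {"dx": 0.01, "dy": 0, "dz": -0.2, "spin": 0},
  ],
  hand=0,
)

```text
clock: 31.6
tcp_pos: [0.631, 0.2131, 0.2084]
tcp_rot: [-2.197, -2.196, -0.058]
wrist_force: [0.9, 0.2, 0.3]
width: 0.997
grasp_force: 0.0
```

play_rows(
  moves=[
    {"dx": 0, "dy": -0.04, "dz": 0, "spin": 0},
    {"dx": 0, "dy": -0.08, "dz": 0, "spin": 0},
    {"dx": 0, "dy": -0.12, "dz": 0, "spin": 0},
    {"dx": 0, "dy": -0.16, "dz": 0, "spin": 0},
    {"dx": 0, "dy": -0.2, "dz": 0, "spin": 0},
    {"dx": 0, "dy": -0.24, "dz": 0, "spin": 0},
    {"dx": 0, "dy": -0.26, "dz": 0, "spin": 0},
    {"dx": 0, "dy": -0.26, "dz": 0, "spin": 0},
    {"dx": 0, "dy": -0.26, "dz": 0, "spin": 0},
  ],
)

```text
clock: 32.5
tcp_pos: [0.3695, 0.2129, 0.2038]
tcp_rot: [-2.195, -2.195, -0.047]
wrist_force: [0.8, -0.5, 0.2]
width: 1.0
grasp_force: 0.0
```

```bash
python3 - <<'E'
from rig import *
from h import *
t,s=[read_camera(n)["pixels"][...,::-1] for n in("top","scene")]
cv2.imwrite("pics/f.png",np.vstack([cv2.resize(t[145:235,230:430],(800,300),interpolation=2)[:, :],cv2.resize(s[165:255,255:455],(800,300),interpolation=2)]))
print(read_state()['tcp_pos'])
E
```

```text
[0.37006145 0.21281187 0.20352365]
```

View pics/f.png

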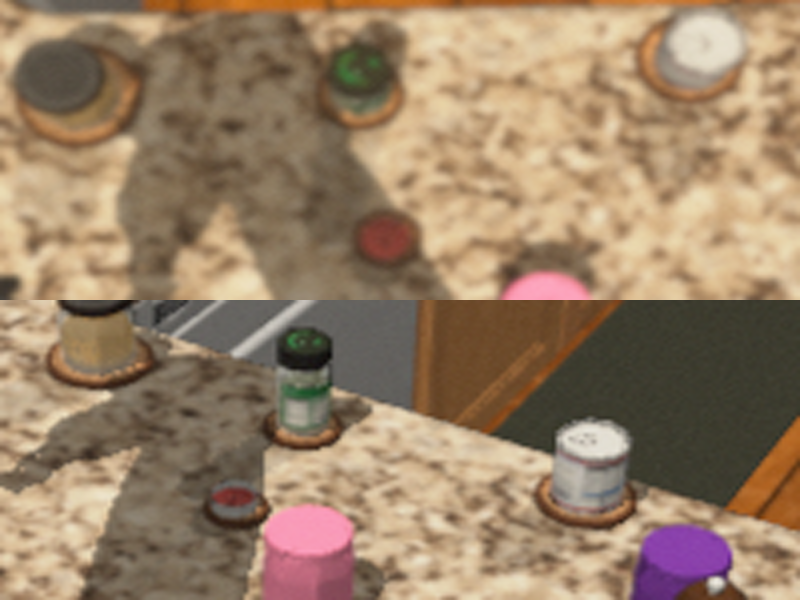

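```bash
python3 - <<'E'
from h import *
C=dict(honey=(.6286,.2114),spice=(.6247,.002),tin=(.651,-.2442),tea=(.4946,-.015))
for n,v,u,w,z in(("honey","top",59,77,.094),("spice","top",361,69,.113),("spice","scene",305,338-300,.113),("tin","top",706,37,.08),("tin","scene",592,440-300,.08),("tea","top",387,240,.023),("tea","scene",235,498-300,.023)):
    o=(230,145) if v=="top" else (255,165)
    P=at(v,o[0]+u/4,o[1]+w*.3,z); print(n,v,P,((P[:2]-C[n])*1000).round(1))
E
```

```text
honey top [0.6259 0.2115 0.094 ] [-2.7  0.1]
spice top [0.6242 0.0012 0.113 ] [-0.5 -0.8]
spice scene [0.6298 0.0027 0.113 ] [5.1 0.7]
tin top [ 0.6542 -0.242   0.08  ] [3.2 2.2]
tin scene [ 0.6469 -0.2442  0.08  ] [-4.1  0. ]
tea top [ 0.4921 -0.0139  0.023 ] [-2.5  1.1]
tea scene [ 0.4896 -0.0177  0.023 ] [-5.  -2.7]
```

In the final view all four things stand upright on their coasters and the robot touches nothing. The offsets are about 5 mm or less, inside every limit.

```bash
python3 -c "
from rig import *
print(finish_job())"
```

```text
the job is handed in; nothing more can be done
None
```

The job is handed in at about 33 s, but no verdict came back: the last view shows all four things upright on their own coasters, about 5 mm or less off centre, and I never moved against the mug or pepper mill.

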